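# Check a paint-jar cap on the thread gauge and sort it

### The job

Take the blue cap standing on the orange ring of the pad, screw it clockwise onto the thread gauge until it will turn no further and the pointer stands in the green band, never in the red. Then unscrew it and set it down, white ticks up, in the green tray if it turned fully home on the gauge, or in the red tray if it stopped early. Do not lean hard on the gauge, and leave the other cap and the shop stock where they are.

Things in the scene. Friction and masses are not known exactly. Their poses are not given: they have to be found in the camera images.
- gauge: Cap thread gauge fixed to the counter: grey round housing, foot 132 mm across, 22 mm high. Origin: centre of its underside, z along the thread axis. On it a sprung turning part: flange 76 mm across, top face at z = 28 mm, with an upright steel threaded plug. With the spring at rest, three yellow ticks on the flange, at 0, 120 and 240 degrees about z from the gauge x axis, mark the groove entries.
- plug_top (a point): Centre of the flat top of the threaded plug, 56 mm above the gauge origin, axes as the gauge. Flat 22 mm across, then a lead-in cone widening over 6 mm to the 33 mm core. Three equal thread grooves wind round the core, outer diameter 41 mm, their top 6.5 mm below this point. Each groove is entered from above through a gap 12 mm wide (one pin of the cap to each gap).
- entry_rim (a point): Point on the thread axis, 38 mm above the gauge origin: the height of the rim of a cap whose three pins have dropped through the entries (play about 0.2 rad either way). Turned clockwise from above from mid-entry, the cap stays at this height for 0.3 rad, then screws down 8 mm per rad, with up to 2 mm vertical play. Turned back as far anticlockwise it lifts straight off.
- home_rim (a point): Point on the thread axis, 30 mm above the gauge origin: a good cap meets a dead stop 1.3 rad clockwise of mid-entry with its rim here or up to 2 mm higher (fully home). A faulty cap has a lump inside its crown: it binds, tightening gradually, 0.65 to 1.05 rad from mid-entry, its rim about 5 mm above this point, and goes no lower. These angles are relative to the plug, which itself gives by the dial reading.
- dial (a joint): Twist of the gauge's sprung plug, rad, 0 at rest, positive clockwise from above: it reads the tightening torque, 1.2 N m per rad. The black pointer on the flange shows it on the housing's painted scale: white band up to 0.10, green band 0.10 to 0.30, red beyond 0.30. The plug turns with the cap by this angle.
- pad: Black rubber pad 210 x 100 x 4 mm fixed to the counter, long side along its x; origin at the centre of its underside. An orange ring is painted at x = -55 mm and a grey ring at x = +55 mm (70 mm outside diameter).
- orange_spot (a point): Centre of the orange ring on the pad's upper face (4 mm above the counter), axes as the pad. The cap to be checked stands here rim down, centred within 2 mm: blue, twelve-sided, 54 mm across flats, 34 mm high, 30 to 65 g, skirt 5 mm thick, open below. A faulty cap looks the same from outside.
- cap_top_start (a point): Centre of that cap's flat top at the start, 34 mm above the orange spot (it does not follow the cap). Three white ticks on the cap's top, 120 degrees apart, mark three inner pins (4 mm thick, centres 5 mm above the rim, tips on a 36 mm circle). One tick points along the pad's +x within 0.07 rad, so one pair of flats faces along the pad's y.
- grey_spot (a point): Centre of the grey ring, on the pad's upper face. A second cap of the same look stands here; it is to stay.
- tray_pass: Green tray, 130 x 130 mm, walls 4 mm thick and 14 mm high, inner floor 4 mm above the counter, fixed; origin at the centre of its underside. For caps that turn fully home.
- tray_reject: Red tray of the same size and kind; origin at the centre of its underside. For caps that stop early.
- paint_jar: Paint jar with yellow label and lid, 64 mm across, 85 mm high, standing; origin at the centre of its underside. Bystander.
- ink_bottle: Amber ink bottle with black cap, 52 mm across, 120 mm high, standing; origin at the centre of its underside. Bystander.
- brush: Paint brush lying on the counter; origin under its middle. Bystander.
Mind the look-alikes: they are no part of the job. Of the things that look like the tray_reject, take the one that is farthest from the robot's base at the start. What is meant by the tray_pass is not black, and is the larger of those in its own colour.

How it is judged:
By the outcome, as a careful person would: the job done as asked, in the order asked, and still so for the second after the job is handed in, with the robot touching nothing.
It also fails if it takes over 58 s, if anything falls off the work surface, if the arm or the gripper's body presses on something with over 40 N, if the wrist force passes 120 N, or if a joint passes its speed limit or range.

### The arm

A 6-joint arm with a two-finger parallel gripper is mounted at the origin on the work surface. World frame = base frame: x ahead of the robot, y to its left, z up, the work surface at z = 0. Lengths are in m, angles in rad, forces in N, time in s.
With the tool pointing down it reaches from about 0.35 to 0.975 m from the base axis. Payload 7.1 kg.
Tool frame: the origin (TCP) lies on the centre line of the jaws, within the pads' length; the fingertips stand 17 mm ahead of it and the grasp point (between the pads) lies 2 mm behind it; z points along the fingers, y is the line along which they close (so a half turn about z gives the same grasp; the last joint's range is limited). The gripper opens to 88 mm and grips with 3 to 60 N. Pads are 20 mm wide; open, the fingers measure 115 mm over their backs; the gripper's body (75 mm by 178 mm) begins 61 mm behind the grasp point.
Start: joints at [1.261, 0.423, 1.63, -0, 1.089, -0.019], TCP at [0.179, 0.599, 0.219] pointing down, gripper open.
Joint ranges: [-3, 3], [-0.9, 2.11], [0.09, 2.58], [-1.31, 4.45], [0.11, 2.69], [-2.54, 2.54]. Speed limits (rad/s): [2.39, 2.39, 3.01, 3.14, 3.14, 3.14].

### API

Orientations are given as a unit quaternion [w, x, y, z].
In Python, from plant import r gives the robot as it stands.
- The arm moves only by the tool step_arm, never from a script. Its argument "steps" is a list of rows, each a list of 2 entries, a list of its own where there are three numbers: the shift along the tool's x, y, z in m, then the turn, a rotation vector about the tool's x, y, z in degrees. In form: [[[x, y, z], [wx, wy, wz]], ...]. A call has 1 to 5 rows; each row is the pose to reach, as a shift and turn from the pose commanded when the call began, along the tool's axes at that moment; what a row does not reach only later rows make up. A row lasts 1/12 s, in which the tool goes at most 41.7 mm and 7.16 degrees, less where a joint would pass 70% of its speed; a pose out of reach is approached as far as the arm can. A call with a gripper value outside its range is refused whole. "fingers" is the gripper's target within -1 to 1 (fully open at 1, half-way at 0, shut at -1), set as the call begins (left out, the last holds). The fingers move at their own pace and stop on an object; "newtons" is the grip in N (left out, the last holds). Time passes only in rows, so rows that repeat a pose let the fingers close. It gives the time, the measured TCP pose, the force, the opening and the grip force at its end, in the units of the state.
- r.get_state(): the state, without advancing time (a new reading comes with each control period).
- r.snapshot(name): name is "scene" or "top" or "wrist"; returns a dict with "pixels" (400x640x3 uint8, blue, green, red), "fov_y" (degrees; the focal length in pixels is half the picture's height over the tangent of half this angle, whatever the lens; pixels are square), "cx", "cy" (the principal point, pixels), "eye" and "rotation" of the camera in the world. Camera axes: x right, y up, looking along -z (the intrinsics and any distortion apply to the point x, -y, -z); pixel columns grow to the right and rows downward; lengths in m; the calibration is good to about 2 mm. A picture is of the moment at which its call begins. There is no depth.
- r.close_job(): hands the job in; it is judged then, once.
Trained networks look in a picture, given as the dict that the camera call returned (one of the last four; its "shot" number tells which), for a name from the list of things; names that differ only in an ending like _2 or _b are one class to them, and where a whole thing is asked for, a point or a joint stands for the part that bears it (a point fixed in the world has none). Each returns a list of dicts, best first, with "conf" (0 to 1); they miss things now and then, are a little off and sometimes report something else, mostly with a low value. They report only what shows in the picture. A call takes as long as a camera call. They do not tell look-alikes from the thing itself.
- r.look_for(picture, thing): "at" ([x, y, z] in m, in world coordinates, good to about 4 mm: the middle of the surface that is visible of it).
- r.silhouettes(picture, thing): "region" (400x640 bool, what is visible of it).
The state is a dict: "t": time; "q": joint angles; "joint_velocities": joint speeds; "joint_torque": joint torques, N m; "tcp_pos": TCP position; "tcp_rot": TCP orientation; "contact_force": force on the tool from outside, world axes, zero at the start; "wrist_torque": the same for the moment, N m; "opening": finger opening in m; "gripper_force": force on a finger pad.
Only numpy, scipy, OpenCV 4.12 (cv2) and the standard library are available. Lean on these libraries where they do the work, as an engineer would, in place of code of your own. Each camera call takes 0.05 s, during which the arm holds its last target. There are 200 camera calls.

## Working session

There is one attempt and no reset: what is moved stays moved. The work goes in short steps, Python scripts to look and compute and a tool call to move; the robot and the scene stay as the last step left them, time stands still between calls to the robot, and variables do not carry over. Pictures are saved under pics/ and viewed, at most 10 in all, crops included, and the job is handed in when it is done.

Besides the shell and the picture viewer there is one more tool, called as name(argument=value, ...) on one line, values as JSON. step_arm: Moves the arm, as the interface text tells. Its arguments: {"type":"object","properties":{"steps":{"type":"array"},"fingers":{"type":"number"},"newtons":{"type":"number"}},"required":["steps"]}

```bash
ls; mkdir -p pics
cat > h.py <<'E'
from plant import r
import numpy as np, cv2
def K(p):
    f=200/np.tan(np.radians(p["fov_y"])/2); return f,p["cx"],p["cy"]
def pix(p,X):
    f,cx,cy=K(p); c=np.array(p["rotation"]).T@(np.array(X)-np.array(p["eye"])); return np.array([cx+f*c[0]/-c[2], cy-f*c[1]/-c[2]])
def ray(p,u,v):
    f,cx,cy=K(p); return np.array(p["eye"]), np.array(p["rotation"])@np.array([(u-cx)/f,-(v-cy)/f,-1])
def atz(p,u,v,z):
    e,d=ray(p,u,v); return e+d*(z-e[2])/d[2]
def tri(obs):
    A=np.zeros((3,3));b=np.zeros(3)
    for p,u,v in obs:
        e,d=ray(p,u,v);d=d/np.linalg.norm(d);P=np.eye(3)-np.outer(d,d);A+=P;b+=P@e
    return np.linalg.solve(A,b)
E
python3 - <<'E'
from h import *
for n in("scene","top"):
    p=r.snapshot(n); cv2.imwrite(f"pics/{n}0.png",p["pixels"])
    print(n,{k:(np.round(v,4).tolist()) for k,v in p.items() if k not in("pixels",)})
    for t in["gauge","plug_top","pad","cap_top_start","tray_pass","tray_reject","paint_jar","ink_bottle","brush"]:
        try:
            for d in r.look_for(p,t): print(t,round(d["conf"],2),np.round(d["at"],3),np.round(pix(p,d["at"])))
        except Exception as e: print(t,e)
print(r.get_state())
E
```

```text
pics
scene {'fov_y': 56.4881, 'cx': 316.9307, 'cy': 203.9236, 'eye': [0.9313, -0.7607, 0.6231], 'rotation': [0.8478, 0.4744, 0.1076, 0.2111], 'shot': 1}
gauge matmul: Input operand 1 has a mismatch in its core dimension 0, with gufunc signature (n?,k),(k,m?)->(n?,m?) (size 3 is different from 4)
plug_top matmul: Input operand 1 has a mismatch in its core dimension 0, with gufunc signature (n?,k),(k,m?)->(n?,m?) (size 3 is different from 4)
pad matmul: Input operand 1 has a mismatch in its core dimension 0, with gufunc signature (n?,k),(k,m?)->(n?,m?) (size 3 is different from 4)
cap_top_start matmul: Input operand 1 has a mismatch in its core dimension 0, with gufunc signature (n?,k),(k,m?)->(n?,m?) (size 3 is different from 4)
tray_pass matmul: Input operand 1 has a mismatch in its core dimension 0, with gufunc signature (n?,k),(k,m?)->(n?,m?) (size 3 is different from 4)
tray_reject matmul: Input operand 1 has a mismatch in its core dimension 0, with gufunc signature (n?,k),(k,m?)->(n?,m?) (size 3 is different from 4)
paint_jar matmul: Input operand 1 has a mismatch in its core dim
[... 1856 characters left out ...]
0, 'q': array([ 1.26103420e+00,  4.23114629e-01,  1.62991730e+00, -4.61014027e-05,
        1.08857465e+00, -1.90387622e-02]), 'joint_velocities': array([-0.00102885,  0.00159699,  0.00236481,  0.00077414,  0.0003396 ,
       -0.00061455]), 'joint_torque': array([ 5.97659873e-04, -5.44575799e+01, -2.74061841e+01,  6.44544675e-02,
        1.65747979e-02, -2.25459723e-05]), 'tcp_pos': array([0.17915792, 0.59875033, 0.21925911]), 'tcp_rot': array([ 1.90072302e-05,  1.44839729e-01,  9.89455129e-01, -1.02109473e-05]), 'contact_force': array([-0.23549943, -1.10112572, -0.34894783]), 'wrist_torque': array([ 0.00755071, -0.0154298 , -0.02799637]), 'gripper_force': 0.0, 'opening': 0.08764454395320659}
```

```bash
cat > h.py <<'E'
from plant import r
import numpy as np, cv2
from scipy.spatial.transform import Rotation as Ro
def R(q): return Ro.from_quat(np.array(q),scalar_first=True).as_matrix()
def K(p):
    f=200/np.tan(np.radians(p["fov_y"])/2); return f,p["cx"],p["cy"]
def pix(p,X):
    f,cx,cy=K(p); c=R(p["rotation"]).T@(np.array(X)-np.array(p["eye"])); return np.array([cx+f*c[0]/-c[2], cy-f*c[1]/-c[2]])
def ray(p,u,v):
    f,cx,cy=K(p); return np.array(p["eye"]), R(p["rotation"])@np.array([(u-cx)/f,-(v-cy)/f,-1])
def atz(p,u,v,z):
    e,d=ray(p,u,v); return e+d*(z-e[2])/d[2]
def tri(obs):
    A=np.zeros((3,3));b=np.zeros(3)
    for p,u,v in obs:
        e,d=ray(p,u,v);d=d/np.linalg.norm(d);P=np.eye(3)-np.outer(d,d);A+=P;b+=P@e
    return np.linalg.solve(A,b)
E
python3 - <<'E'
from h import *
for n in("scene","top"):
    p=r.snapshot(n); cv2.imwrite(f"pics/{n}0.png",p["pixels"])
    print(n,p.keys())
    for t in["gauge","plug_top","pad","cap_top_start","tray_pass","tray_reject","paint_jar","ink_bottle","brush"]:
            for d in r.look_for(p,t): print(t,round(d["conf"],2),np.round(d["at"],3),np.round(pix(p,d["at"])))
E
```

```text
scene dict_keys(['pixels', 'fov_y', 'cx', 'cy', 'eye', 'rotation', 'shot'])
gauge 0.6 [ 0.547 -0.056  0.022] [307. 237.]
plug_top 0.7 [0.446 0.246 0.006] [323. 185.]
plug_top 0.67 [ 0.552 -0.06   0.021] [308. 238.]
pad 0.7 [ 0.537 -0.29   0.003] [252. 297.]
cap_top_start 0.68 [0.635 0.282 0.003] [379. 195.]
cap_top_start 0.57 [ 0.536 -0.294  0.009] [251. 297.]
tray_pass 0.97 [ 0.285 -0.243  0.006] [183. 250.]
tray_pass 0.73 [0.444 0.244 0.006] [323. 185.]
tray_pass 0.66 [0.339 0.08  0.005] [270. 199.]
tray_pass 0.42 [ 0.536 -0.294  0.006] [251. 297.]
tray_reject 0.82 [0.431 0.447 0.007] [343. 162.]
tray_reject 0.74 [0.213 0.368 0.007] [284. 158.]
tray_reject 0.58 [0.633 0.285 0.003] [379. 194.]
paint_jar 0.64 [ 0.802 -0.119  0.063] [393. 270.]
ink_bottle 0.8 [0.81  0.051 0.065] [417. 231.]
brush 0.72 [ 0.728 -0.332  0.017] [320. 341.]
brush 0.71 [0.812 0.051 0.065] [417. 231.]
brush 0.58 [ 0.535 -0.294  0.006] [251. 297.]
top dict_keys(['pixels', 'fov_y', 'cx', 'cy', 'eye', 'rotation', 'shot'])
gauge 0.92 [ 0.528 -0.031  0.026] [350. 202.]
plug_top 0.73 [ 0.529 -0.04   0.018] [352. 202.]
pad 0.74 [ 0.523 -0.258  0.007] [417. 204.]
cap_top_start 0.79 [ 0.53  -0.262 -0.002] [418. 203.]
tray_pass 0.9 [ 0.286 -0.234  0.007] [414. 276.]
tray_pass 0.81 [0.34  0.08  0.002] [316. 260.]
tray_pass 0.76 [0.444 0.251 0.002] [265. 229.]
tray_reject 0.68 [0.21  0.364 0.005] [227. 302.]
tray_reject 0.63 [0.633 0.284 0.004] [257. 174.]
tray_reject 0.39 [ 0.53  -0.037  0.018] [351. 202.]
paint_jar 0.96 [ 0.785 -0.09   0.084] [367. 122.]
ink_bottle 0.85 [0.797 0.074 0.081] [318. 119.]
brush 0.81 [ 0.716 -0.314  0.015] [431. 149.]
```

View pics/top0.png

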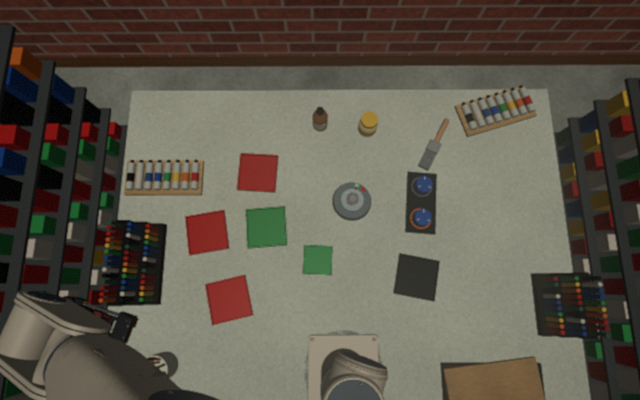

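View pics/scene0.png

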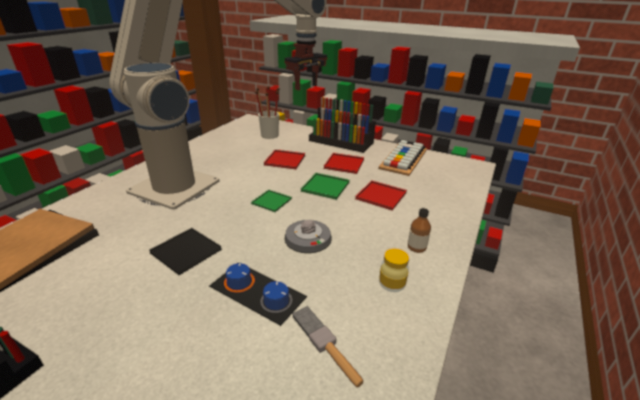

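```bash
cat >> h.py <<'E'
def move(pos,yawvec=None,s=None):
    """shift & rotvec(deg) in tool axes to TCP pos with tool z down and tool y along yawvec (xy)"""
    s=s or r.get_state(); Rt=R(s["tcp_rot"])
    d=Rt.T@(np.array(pos)-s["tcp_pos"])
    z=np.array([0,0,-1.]); y=np.array([yawvec[0],yawvec[1],0.]) if yawvec is not None else np.array([Rt[0,1],Rt[1,1],0]); y/=np.linalg.norm(y)
    if y@Rt[:,1]<0 and yawvec is not None: pass
    G=np.stack([np.cross(y,z),y,z],1)
    return np.round(d,4),np.round(np.degrees(Ro.from_matrix(Rt.T@G).as_rotvec()),2)
E
python3 - <<'E'
from h import *
p=r.snapshot("wrist"); s=r.get_state(); Rt=R(s["tcp_rot"])
print("cam in tool",Rt.T@(np.array(p["eye"])-s["tcp_pos"]),"\n",Rt.T@R(p["rotation"]),p["fov_y"],p["cx"],p["cy"])
p=r.snapshot("top")
print("orange",atz(p,421,217,.038),"grey",atz(p,424,185,.038),"gauge",atz(p,351.5,201,.022))
for c in[(.50,-.03,.3),(.48,-.26,.3)]: print(move(c))
big=cv2.resize(p["pixels"][150:330,180:450],None,fx=2.9,fy=2.9,interpolation=cv2.INTER_CUBIC);cv2.imwrite("pics/cand.png",big)
E
```

```text
cam in tool [ 6.66540298e-02  1.21604068e-05 -1.65914875e-01] 
 [[ 2.15634031e-05  9.69803484e-01  2.43887685e-01]
 [ 9.99999302e-01 -3.08996543e-04  1.14028938e-03]
 [ 1.18121706e-03  2.43887490e-01 -9.69802813e-01]] 59.72264721848442 323.434855551278 199.20837208077077
orange [ 0.47474794 -0.25999036  0.038     ] grey [ 0.58198143 -0.2763148   0.038     ] gauge [ 0.53252169 -0.03715117  0.022     ]
(array([-0.4876, -0.5104, -0.0807]), array([ 0., -0.,  0.]))
(array([-0.5344, -0.7365, -0.0807]), array([ 0., -0.,  0.]))
```

View pics/cand.png

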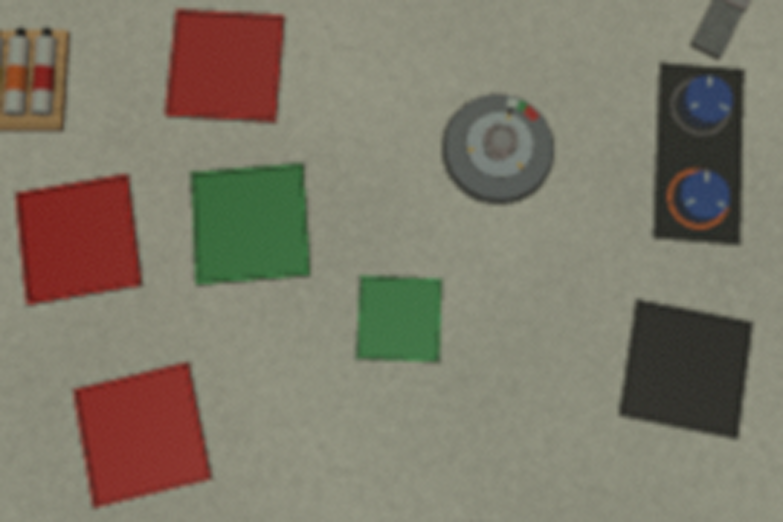

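Candidates (pixels in the top view):
- **Red trays:** (257,173), (207,232) and (229,300). tray_reject is (257,173), which is farthest from the base at 0.69 m.
- **Green trays:** (266,227) and (318,260). tray_pass is (266,227), the larger one.
- **Black square:** not a candidate.

The crop confirms these. Next I move to look over the gauge.

step_arm(steps=[[[-0.027, -0.028, 0.002], [0, 0, 0]], [[-0.054, -0.056, 0.004], [0, 0, 0]], [[-0.082, -0.084, 0.005], [0, 0, 0]], [[-0.11, -0.112, 0.006], [0, 0, 0]], [[-0.14, -0.14, 0.006], [0, 0, 0]]])

```text
t: 2.52
tcp_pos: [0.2733, 0.4229, 0.2131]
tcp_rot: [-0.0, 0.144, 0.99, -0.0]
contact_force: [1.1, 0.3, 0.2]
opening: 0.088
gripper_force: 0.0
```

step_arm(steps=[[[-0.027, -0.028, 0], [0, 0, 0]], [[-0.054, -0.056, 0], [0, 0, 0]], [[-0.082, -0.084, 0], [0, 0, 0]], [[-0.11, -0.112, 0], [0, 0, 0]], [[-0.14, -0.14, 0], [0, 0, 0]]])

```text
t: 2.93
tcp_pos: [0.3675, 0.2486, 0.2136]
tcp_rot: [0.0, 0.145, 0.989, 0.0]
contact_force: [0.5, -0.2, -0.4]
opening: 0.0877
gripper_force: 0.0
```

step_arm(steps=[[[-0.027, -0.028, 0], [0, 0, 0]], [[-0.054, -0.056, 0], [0, 0, 0]], [[-0.082, -0.084, 0], [0, 0, 0]], [[-0.11, -0.112, 0], [0, 0, 0]], [[-0.14, -0.14, 0], [0, 0, 0]]])

```text
t: 3.35
tcp_pos: [0.4615, 0.0741, 0.2136]
tcp_rot: [0.0, 0.145, 0.989, 0.0]
contact_force: [1.1, 1.0, -0.3]
opening: 0.0881
gripper_force: 0.0
```

step_arm(steps=[[[-0.026, -0.025, -0.008], [0, 0, 0]], [[-0.052, -0.05, -0.016], [0, 0, 0]], [[-0.075, -0.07, -0.02], [0, 0, 0]], [[-0.09, -0.085, -0.025], [0, 0, 0]], [[-0.09, -0.085, -0.025], [0, 0, 0]]])

```text
t: 3.77
tcp_pos: [0.5255, -0.0344, 0.2395]
tcp_rot: [0.002, 0.146, 0.989, -0.0]
contact_force: [0.5, 0.3, 0.2]
opening: 0.0879
gripper_force: 0.0
```

Run:
```python
from h import *
s=r.get_state(); print(s["t"],s["tcp_pos"],s["q"],s["contact_force"],s["wrist_torque"])
p=r.snapshot("wrist"); np.save("g1.npy",p,allow_pickle=True)
for t in("gauge","plug_top"):
    for d in r.look_for(p,t): print(t,d["conf"],d["at"],pix(p,d["at"]))
cv2.imwrite("pics/g1.png",p["pixels"])
```

```text
3.7667 [ 0.52553853 -0.03444769  0.23945685] [-8.76149027e-02  2.52571667e-01  1.83025235e+00 -8.42369543e-04
  1.05532186e+00 -1.36402109e+00] [0.51877376 0.30614463 0.21290712] [ 0.03174439 -0.00714609 -0.03358412]
gauge 0.64 [0.5277, -0.0385, 0.0181] [320.94686156 174.87356567]
plug_top 0.74 [0.5253, -0.0359, 0.0204] [322.52927621 172.55257941]
```

View pics/g1.png

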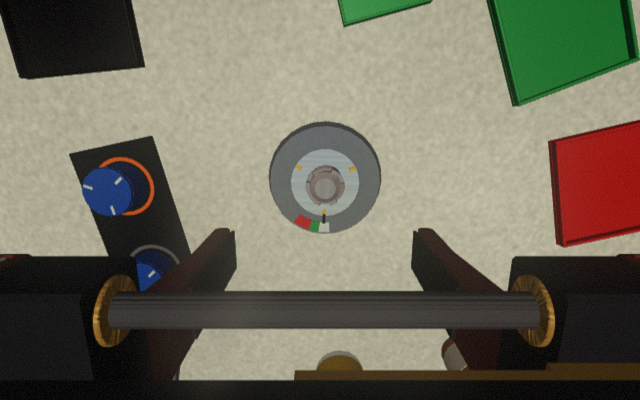

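The wrist view shows:
- **Gauge:** about (325,178), with yellow ticks at (298,168), (351,170) and (324,211), and the pointer in white at (323,220).
- **Target cap:** at (107,191) on the orange ring.

I'll get the numbers from the tick centroids in this view, then take another view near the pad.

```bash
cat >> h.py <<'E'
def blobs(mask,amin=4):
    n,l,st,c=cv2.connectedComponentsWithStats(mask.astype(np.uint8)); return [(st[i,4],c[i]) for i in range(1,n) if st[i,4]>=amin]
def ticks(p,center,z,kind,rad):
    """tick centroids within rad (m) of approx world centre"""
    im=p["pixels"].astype(int); b,g,rr=im[...,0],im[...,1],im[...,2]
    m=(rr-b>70)&(g-b>50)&(rr-g<90) if kind=="y" else (np.minimum(np.minimum(b,g),rr)>135)
    out=[]
    for a,c in blobs(m,3):
        w=atz(p,*c,z)
        if np.hypot(*(w[:2]-np.array(center)[:2]))<rad: out.append((a,c,w))
    return out
def rep(p,center,z,kind,rad):
    o=ticks(p,center,z,kind,rad); W=np.array([w for _,_,w in o])
    for a,c,w in o: print("  ",a,np.round(c,1),np.round(w,4))
    if len(o)==3:
        m=W.mean(0); d=W-m; an=np.degrees(np.arctan2(d[:,1],d[:,0])); ph=np.degrees(np.angle(np.exp(3j*np.radians(an)).mean()))/3
        print(kind,"centre",np.round(m,4),"radii",np.round(np.hypot(d[:,0],d[:,1]),4),"ang",np.round(an,1),"phase mod120",round(ph,2))
        return m,ph
E
python3 - <<'E'
from h import *
p=np.load("g1.npy",allow_pickle=True).item()
rep(p,(.5297,-.0385),.028,"y",.06)
rep(p,(.475,-.26),.038,"w",.03); rep(p,(.58,-.276),.038,"w",.03)
s=r.get_state(); print(move((.46,-.21,.24),(.15,.99)))
E
```

```text
21 [298.6 167. ] [ 0.5105 -0.0587  0.028 ]
   24 [351.8 168.5] [ 0.529  -0.0035  0.028 ]
   16 [323.5 211.5] [ 0.5669 -0.0473  0.028 ]
y centre [ 0.5355 -0.0365  0.028 ] radii [0.0334 0.0336 0.0332] ang [-138.3  101.1  -19. ] phase mod120 -18.75
   21 [117.8 180.5] [ 0.467  -0.2479  0.038 ]
   19 [ 87.6 186.8] [ 0.4639 -0.2821  0.038 ]
   17 [112.4 209.9] [ 0.4954 -0.2676  0.038 ]
w centre [ 0.4754 -0.2659  0.038 ] radii [0.0199 0.0199 0.02  ] ang [ 115.1 -125.4   -5.1] phase mod120 -5.15
   12 [151.2 273.6] [ 0.5779 -0.2579  0.038 ]
(array([ 0.0082, -0.1894, -0.0021]), array([ 0.01, -0.06, -8.08]))
```

step_arm(steps=[[[0, -0.04, 0], [0, 0, -3]], [[0, -0.08, 0], [0, 0, -6]], [[-0.005, -0.12, 0.005], [0, 0, -9]], [[-0.01, -0.16, 0.015], [0, 0, -11.5]], [[-0.015, -0.2, 0.025], [0, 0, -11.5]]])

```text
t: 4.33
tcp_pos: [0.4794, -0.2271, 0.2133]
tcp_rot: [0.0, 0.043, 0.999, -0.0]
contact_force: [0.6, 0.2, 1.1]
opening: 0.0876
gripper_force: 0.0
```

step_arm(steps=[[[0, -0.02, 0.01], [0, 0, 0]], [[0, -0.03, 0.015], [0, 0, 0]], [[0, -0.03, 0.015], [0, 0, 0]]])

```text
t: 4.58
tcp_pos: [0.4763, -0.2569, 0.197]
tcp_rot: [-0.001, 0.046, 0.999, 0.001]
contact_force: [-0.7, 0.8, -0.8]
opening: 0.0878
gripper_force: 0.0
```

Run:
```python
from h import *
p=r.snapshot("wrist"); np.save("g2.npy",p,allow_pickle=True); s=r.get_state(); print(s["t"],s["tcp_pos"],s["q"])
a=np.load("g1.npy",allow_pickle=True).item()
rep(p,(.5355,-.0365),.028,"y",.06); rep(p,(.4754,-.2659),.038,"w",.03)
oa=ticks(a,(.4754,-.2659),.038,"w",.03); ob=ticks(p,(.4754,-.2659),.038,"w",.03)
for _,c,w in oa:
    if ob:
        q=min(ob,key=lambda o:np.hypot(*(o[2]-w)[:2])); print("tri",tri([(a,*c),(p,*q[1])]))
oa=ticks(a,(.5355,-.0365),.028,"y",.06); ob=ticks(p,(.5355,-.0365),.028,"y",.06)
for _,c,w in oa:
    if ob:
        q=min(ob,key=lambda o:np.hypot(*(o[2]-w)[:2])); print("triY",tri([(a,*c),(p,*q[1])]))
cv2.imwrite("pics/g2.png",p["pixels"])
```

```text
4.6333 [ 0.47681137 -0.25596354  0.19764698] [-5.14898511e-01  3.29459124e-01  1.83230308e+00  4.92127334e-04
  9.81827131e-01 -1.99547579e+00]
   29 [526.6 198.1] [ 0.5105 -0.0581  0.028 ]
   24 [581.7 211. ] [ 0.529  -0.0026  0.028 ]
   23 [535.2 250.3] [ 0.5671 -0.0465  0.028 ]
y centre [ 0.5356 -0.0358  0.028 ] radii [0.0336 0.0338 0.0334] ang [-138.2  101.2  -18.9] phase mod120 -18.62
   29 [296.2 173.7] [ 0.4638 -0.2817  0.038 ]
   29 [333.1 173.8] [ 0.467 -0.247  0.038]
   30 [315.  204.5] [ 0.4954 -0.2669  0.038 ]
w centre [ 0.4754 -0.2652  0.038 ] radii [0.0201 0.02   0.02  ] ang [-125.2  114.7   -4.9] phase mod120 -5.14
tri [ 0.46690985 -0.24706966  0.03919625]
tri [ 0.46381049 -0.28163486  0.03855556]
tri [ 0.4951829  -0.26690706  0.03902105]
triY [ 0.51036777 -0.05861135  0.02880153]
triY [ 0.52865819 -0.00354949  0.0292995 ]
triY [ 0.56657152 -0.04724771  0.02915828]
```

View pics/g2.png

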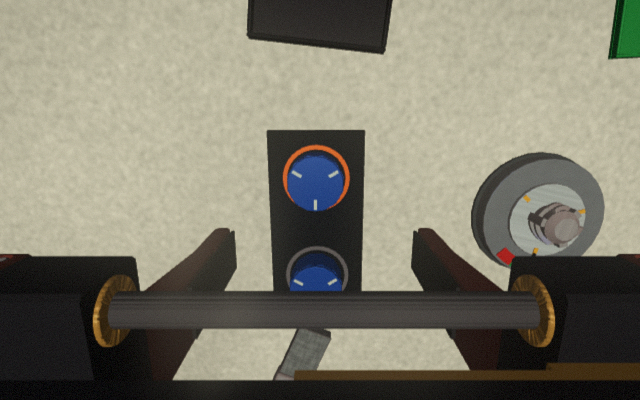

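step_arm(steps=[[[0.0007, -0.0094, 0.04], [0, 0, 0]], [[0.0007, -0.0094, 0.08], [0, 0, 0]], [[0.0007, -0.0094, 0.11], [0, 0, 0]], [[0.0007, -0.0094, 0.11], [0, 0, 0]], [[0.0007, -0.0094, 0.11], [0, 0, 0]]])

```text
t: 5.05
tcp_pos: [0.4755, -0.2641, 0.0879]
tcp_rot: [-0.001, 0.044, 0.999, 0.001]
contact_force: [-0.2, 0.4, 0.7]
opening: 0.088
gripper_force: 0.0
```

Run:
```python
from h import *
s=r.get_state(); print(s["t"],s["tcp_pos"],s["tcp_rot"],move((.4752,-.2653,.028),(np.sin(np.radians(5.14)),np.cos(np.radians(5.14)))))
```

```text
5.05 [ 0.47549216 -0.26413098  0.08789443] [-1.39135608e-03  4.39809351e-02  9.99031030e-01  8.61266128e-04] (array([ 0.    , -0.0013,  0.0599]), array([ 0.09, -0.16,  0.1 ]))
```

step_arm(steps=[[[0, -0.001, 0.03], [0, 0, 0]], [[0, -0.001, 0.052], [0, 0, 0]], [[0, -0.001, 0.0597], [0, 0, 0]], [[0, -0.001, 0.0597], [0, 0, 0]], [[0, -0.001, 0.0597], [0, 0, 0]]])

```text
t: 5.47
tcp_pos: [0.4769, -0.2674, 0.0304]
tcp_rot: [0.001, 0.045, 0.999, -0.0]
contact_force: [0.3, 0.0, 0.0]
opening: 0.0877
gripper_force: 0.0
```

step_arm(steps=[[[0, 0, 0], [0, 0, 0]], [[0, 0, 0], [0, 0, 0]], [[0, 0, 0], [0, 0, 0]], [[0, 0, 0], [0, 0, 0]], [[0, 0, 0], [0, 0, 0]]], fingers=-1, newtons=35)

```text
t: 5.88
tcp_pos: [0.4758, -0.2675, 0.0291]
tcp_rot: [0.0, 0.045, 0.999, -0.0]
contact_force: [-1.1, 0.3, -0.4]
opening: 0.0579
gripper_force: 0.1
```

Run:
```python
from h import *
s=r.get_state(); print(s["t"],s["tcp_pos"],s["opening"],s["gripper_force"],s["contact_force"])
p=r.snapshot("wrist"); rep(p,(.4754,-.2655),.038,"w",.03)
```

```text
5.8833 [ 0.4758316  -0.26749007  0.02905086] 0.05790482804839811 0.06963517762414995 [-1.06194742  0.34311772 -0.41950511]
   129 [291.2 233.5] [ 0.4641 -0.282   0.038 ]
   126 [364.2 233.4] [ 0.4672 -0.2473  0.038 ]
   54 [327.5 286. ] [ 0.4931 -0.2671  0.038 ]
w centre [ 0.4748 -0.2655  0.038 ] radii [0.0196 0.0197 0.0184] ang [-122.9  112.7   -5.2] phase mod120 -5.12
```

step_arm(steps=[[[0, 0, 0], [0, 0, 0]], [[0, 0, 0], [0, 0, 0]], [[0, 0, 0], [0, 0, 0]]])

```text
t: 6.18
tcp_pos: [0.4758, -0.2674, 0.0289]
tcp_rot: [0.0, 0.045, 0.999, -0.0]
contact_force: [-1.2, 0.4, 5.7]
opening: 0.0532
gripper_force: 35.0
```

Run:
```python
from h import *
for i in range(3):
    p=r.snapshot("wrist"); s=r.get_state(); print(s["tcp_pos"],s["opening"],s["gripper_force"],s["contact_force"])
rep(p,(.4754,-.2655),.038,"w",.03)
```

```text
[ 0.47575512 -0.2674158   0.02885582] 0.05294739734865735 35.00135745154694 [-1.4718583   0.88267512  6.14002983]
[ 0.47574805 -0.2674171   0.02883826] 0.05289878885723899 35.001401191111654 [-0.76192785 -0.7528105   4.78315525]
[ 0.47574991 -0.26742049  0.0288414 ] 0.053522359396389996 35.00124620273709 [-0.95140422  0.90944256  4.98208222]
   130 [286.8 233.6] [ 0.4638 -0.2839  0.038 ]
   128 [360.  233.6] [ 0.4669 -0.2493  0.038 ]
   54 [323.5 286. ] [ 0.4927 -0.269   0.038 ]
w centre [ 0.4745 -0.2674  0.038 ] radii [0.0197 0.0197 0.0183] ang [-122.8  112.6   -5.1] phase mod120 -5.1
```

step_arm(steps=[[[0, 0, -0.015], [0, 0, 0]], [[0, 0, -0.04], [0, 0, 0]], [[0, 0, -0.075], [0, 0, 0]], [[-0.002, 0.02, -0.085], [0, 0, 2]], [[-0.008, 0.055, -0.085], [0, 0, 5]]])

```text
t: 6.75
tcp_pos: [0.4904, -0.2159, 0.1166]
tcp_rot: [0.003, 0.091, 0.996, -0.001]
contact_force: [0.9, -1.2, -1.5]
opening: 0.0533
gripper_force: 35.0
```

Run:
```python
from h import *
s=r.get_state(); a=np.radians(71.3); print(s["tcp_pos"],s["gripper_force"],s["contact_force"],move((.5359,-.0362,.115),(np.cos(a),np.sin(a))))
```

```text
[ 0.49038589 -0.2158719   0.11661447] 34.99646474607289 [ 0.88005657 -1.15622512 -1.4741717 ] (array([-0.0122,  0.1849,  0.0013]), array([-0.1 ,  0.36,  8.25]))
```

step_arm(steps=[[[-0.003, 0.038, 0], [0, 0, 2]], [[-0.006, 0.076, 0], [0, 0, 4]], [[-0.009, 0.114, 0], [0, 0, 6]], [[-0.011, 0.15, 0], [0, 0, 8.2]], [[-0.012, 0.182, 0], [0, 0, 8.2]]])

```text
t: 7.17
tcp_pos: [0.5327, -0.0341, 0.1134]
tcp_rot: [-0.0, 0.16, 0.987, 0.0]
contact_force: [0.8, 0.1, 0.1]
opening: 0.0533
gripper_force: 35.0
```

step_arm(steps=[[[0, 0, 0], [0, 0, 0]], [[0, 0, 0], [0, 0, 0]], [[0, 0, 0], [0, 0, 0]]])

```text
t: 7.42
tcp_pos: [0.5322, -0.0365, 0.1133]
tcp_rot: [-0.0, 0.159, 0.987, -0.0]
contact_force: [-0.5, -1.1, -0.1]
opening: 0.0532
gripper_force: 35.0
```

Run:
```python
from h import *
p=r.snapshot("wrist"); s=r.get_state(); a=np.radians(71.3); print(s["tcp_pos"],s["q"][5],s["contact_force"],s["wrist_torque"],move((.5359,-.0362,.115),(np.cos(a),np.sin(a))))
np.save("g3.npy",p,allow_pickle=True)
print(s["tcp_pos"][2]-.0289+.038)
rep(p,s["tcp_pos"],s["tcp_pos"][2]-.0289+.038,"w",.03)
cv2.imwrite("pics/g3.png",p["pixels"])
```

```text
[ 0.5321487  -0.03699494  0.11335575] -1.3413506475629162 [-0.08414246  0.48990024  0.16711608] [0.03981742 0.00951516 0.02929827] (array([-0.0033,  0.0019, -0.0016]), array([-0.02, -0.03,  0.32]))
0.12245574627399916
   117 [286.8 233.6] [ 0.5168 -0.0499  0.1225]
   119 [359.9 233.7] [ 0.5278 -0.0169  0.1225]
   237 [273.7 283. ] [ 0.5391 -0.0648  0.1225]
   265 [373.2 282.9] [ 0.5544 -0.0181  0.1225]
   53 [323.5 286.1] [ 0.5484 -0.042   0.1225]
```

View pics/g3.png

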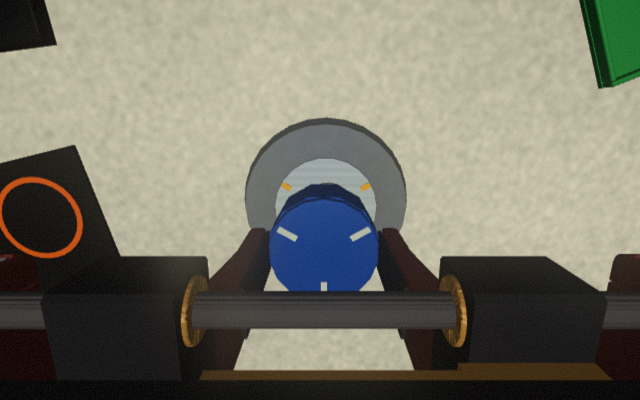

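```bash
cat >> h.py <<'E'
def two(pts,rad):
    a,b=[np.array(x)[:2] for x in pts]; m=(a+b)/2; d=b-a; L=np.hypot(*d); n=np.array([d[1],-d[0]])/L
    if n[0]<0:n=-n
    return m+n*rad/2, np.degrees(np.arctan2(n[1],n[0])), L/np.sqrt(3)
def rel(p,s,zg=.0285):
    zt=s["tcp_pos"][2]+.0091
    y=ticks(p,(.5355,-.0365),zg,"y",.05); w=[t for t in ticks(p,s["tcp_pos"],zt,"w",.03) if t[0]>80 and t[1][1]<255]
    for a,c,_ in y+w: print("  ",a,np.round(c,1))
    if len(w)==2: C=two([t[2] for t in w],.02); print("cap",C)
    y=[t for t in y if t[1][1]<235]
    if len(y)==2: G=two([t[2] for t in y],.0335); print("gauge",G)
    if len(w)==2 and len(y)==2:
        e=np.append(G[0]-C[0],0); print("shift tool",np.round(R(s["tcp_rot"]).T@e,4),"cw turn deg",round(C[1]-G[1],2))
E
python3 - <<'E'
from h import *
p=np.load("g3.npy",allow_pickle=True).item(); rel(p,r.get_state())
E
```

```text
53 [285.7 186.2]
   53 [365.2 186.6]
   117 [286.8 233.6]
   119 [359.9 233.7]
cap (array([ 0.53180416, -0.03655419]), np.float64(-18.34302706936975), np.float64(0.020097223936546543))
gauge (array([ 0.53572735, -0.03649162]), np.float64(-18.552761702180376), np.float64(0.033732620062280526))
shift tool [-0.0037  0.0013 -0.    ] cw turn deg 0.21
```

step_arm(steps=[[[-0.002, 0.0006, 0.005], [0, 0, 0.2]], [[-0.0037, 0.0013, 0.012], [0, 0, 0.2]], [[-0.0037, 0.0013, 0.02], [0, 0, 0.2]], [[-0.0037, 0.0013, 0.022], [0, 0, 0.2]], [[-0.0037, 0.0013, 0.022], [0, 0, 0.2]]])

```text
t: 7.88
tcp_pos: [0.5355, -0.0366, 0.0903]
tcp_rot: [-0.001, 0.162, 0.987, -0.0]
contact_force: [0.2, 0.5, -0.2]
opening: 0.0534
gripper_force: 35.0
```

Run:
```python
from h import *
for i in range(3): p=r.snapshot("wrist")
s=r.get_state(); print(s["t"],s["tcp_pos"],s["contact_force"],s["wrist_torque"]); rel(p,s)
```

```text
8.0333 [ 0.53640836 -0.03632913  0.09150819] [-0.51082989 -0.76724236 -0.51379958] [-0.01114293 -0.04029977 -0.02610515]
   64 [280.1 187.8]
   61 [367.  187.9]
   118 [286.7 233.6]
   122 [359.8 233.7]
cap (array([ 0.53569731, -0.03651081]), np.float64(-18.628123994962657), np.float64(0.02005536520463441))
gauge (array([ 0.53576865, -0.03650258]), np.float64(-18.6194031378092), np.float64(0.03368660437053007))
shift tool [-0.0001  0.     -0.    ] cw turn deg -0.01
```

step_arm(steps=[[[0, 0, 0.005], [0, 0, 0]], [[0, 0, 0.01], [0, 0, 0]], [[0, 0, 0.014], [0, 0, 0]], [[0, 0, 0.017], [0, 0, 0]], [[0, 0, 0.018], [0, 0, 0]]])

```text
t: 8.45
tcp_pos: [0.536, -0.0361, 0.0729]
tcp_rot: [-0.001, 0.161, 0.987, -0.0]
contact_force: [-0.8, -0.9, -0.9]
opening: 0.053
gripper_force: 35.0
```

step_arm(steps=[[[0, 0, 0.003], [0, 0, 0]], [[0, 0, 0.006], [0, 0, 0]], [[0, 0, 0.0075], [0, 0, 0]], [[0, 0, 0.008], [0, 0, 0]], [[0, 0, 0.008], [0, 0, 0]]])

```text
t: 8.87
tcp_pos: [0.5363, -0.0362, 0.0654]
tcp_rot: [-0.0, 0.161, 0.987, -0.0]
contact_force: [0.6, 0.4, -0.4]
opening: 0.0534
gripper_force: 35.0
```

Run:
```python
from h import *
p=r.snapshot("wrist")
s=r.get_state(); print(s["t"],s["tcp_pos"],s["contact_force"],s["wrist_torque"]); rel(p,s)
```

```text
8.9167 [ 0.53640293 -0.03620757  0.06556165] [ 0.75212496 -0.17238716  0.23491219] [-0.04949745  0.01660932  0.06989955]
   79 [274.6 196.8]
   78 [371.8 196.8]
   119 [286.6 233.6]
   123 [359.9 233.7]
cap (array([ 0.53590178, -0.03632063]), np.float64(-18.604410497114547), np.float64(0.02010945960993268))
gauge (array([ 0.53587653, -0.03642605]), np.float64(-18.56219702262636), np.float64(0.033647875262194725))
shift tool [-0.     -0.0001  0.    ] cw turn deg -0.04
```

step_arm(steps=[[[0, 0, 0.001], [0, 0, 0]], [[0, 0, 0.0017], [0, 0, 0]], [[0, 0, 0.0017], [0, 0, 5]], [[0, 0, 0.0017], [0, 0, 11]], [[0, 0, 0.0017], [0, 0, 17]]])

```text
t: 9.33
tcp_pos: [0.5365, -0.0362, 0.0639]
tcp_rot: [0.0, 0.308, 0.951, 0.0]
contact_force: [-0.1, -0.3, -0.4]
opening: 0.0533
gripper_force: 35.0
```

```bash
cat >> h.py <<'E'
def scr(c=(.5357,-.0364)):
    p=r.snapshot("wrist"); s=r.get_state(); Rt=R(s["tcp_rot"])
    ty=np.degrees(np.arctan2(Rt[1,1],Rt[0,1])); cap=ty-90
    T=Rt.T@np.array(s["wrist_torque"]); F=np.array(s["contact_force"])
    print("t",s["t"],"tcp",np.round(s["tcp_pos"],4),"rim",round(s["tcp_pos"][2]-.0249,4),"F",np.round(F,1),"Tz world",round(s["wrist_torque"][2],3),"vz",np.round(s["joint_velocities"][5],3),"q6",round(s["q"][5],3))
    ds=[]
    for a,cc,w in ticks(p,c,.0285,"y",.045):
        d=w[:2]-np.array(c); rr=np.hypot(*d)
        if rr>.028: an=np.degrees(np.arctan2(d[1],d[0])); dev=-((an+18.6+60)%120-60); ds.append(dev); print("  ytick",a,np.round(cc),round(rr,4),round(an,1),"dial",round(np.radians(dev),3))
    print("cap tool angle cw from entry",round(-18.6-cap,1))
    zt=s["tcp_pos"][2]+.0091
    w=[t for t in ticks(p,s["tcp_pos"],zt,"w",.03) if t[0]>80 and t[1][1]<255]
    if len(w)==2: print("capcentre",[np.round(x,4) for x in two([t[2] for t in w],.02)])
    return p
E
python3 - <<'E'
from h import *
scr()
E
```

```text
t 9.3833 tcp [ 0.5365 -0.0362  0.0639] rim 0.039 F [ 0.5  0.8 -0.1] Tz world -0.024 vz -0.254 q6 -1.028
  ytick 76 [362. 184.] 0.0333 101.2 dial 0.004
  ytick 75 [268. 212.] 0.0336 -138.2 dial -0.007
cap tool angle cw from entry 17.6
capcentre [array([ 0.536 , -0.0363]), np.float64(-35.905), np.float64(0.0202)]
```

step_arm(steps=[[[0, 0, 0.0005], [0, 0, 4]], [[0, 0, 0.001], [0, 0, 8]], [[0, 0, 0.0016], [0, 0, 12]], [[0, 0, 0.0022], [0, 0, 16]], [[0, 0, 0.0028], [0, 0, 20]]])

```text
t: 9.8
tcp_pos: [0.5365, -0.0362, 0.0611]
tcp_rot: [0.0, 0.466, 0.885, 0.0]
contact_force: [-0.1, -0.0, 0.1]
opening: 0.0531
gripper_force: 35.0
```

Run:
```python
from h import *
scr()
```

```text
t 9.85 tcp [ 0.5364 -0.0362  0.061 ] rim 0.0361 F [0.3 1.2 0.5] Tz world -0.002 vz -0.163 q6 -0.685
  ytick 83 [346. 175.] 0.0334 101.2 dial 0.004
  ytick 7 [268. 230.] 0.0328 -140.9 dial 0.04
cap tool angle cw from entry 37.3
capcentre [array([ 0.5361, -0.0364]), np.float64(-55.7015), np.float64(0.0201)]
```

step_arm(steps=[[[0, 0, 0.0005], [0, 0, 4]], [[0, 0, 0.0011], [0, 0, 8]], [[0, 0, 0.0011], [0, 0, 8]]])

```text
t: 10.1
tcp_pos: [0.5364, -0.0362, 0.0599]
tcp_rot: [-0.0, 0.526, 0.85, -0.0]
contact_force: [0.3, 0.9, 0.0]
opening: 0.0533
gripper_force: 35.0
```

Run:
```python
from h import *
scr()
```

```text
t 10.15 tcp [ 0.5364 -0.0362  0.06  ] rim 0.0351 F [ 0.1 -0.1 -0.1] Tz world -0.006 vz -0.025 q6 -0.555
  ytick 86 [338. 173.] 0.0334 101.2 dial 0.003
cap tool angle cw from entry 44.7
capcentre [array([ 0.5359, -0.0363]), np.float64(-63.5773), np.float64(0.0201)]
```

step_arm(steps=[[[0, 0, 0.0005], [0, 0, 4]], [[0, 0, 0.0011], [0, 0, 8]], [[0, 0, 0.0011], [0, 0, 8]]])

```text
t: 10.4
tcp_pos: [0.5364, -0.0362, 0.0589]
tcp_rot: [-0.0, 0.584, 0.812, -0.0]
contact_force: [0.9, 0.0, -0.4]
opening: 0.0532
gripper_force: 35.0
```

Run:
```python
from h import *
scr()
```

```text
t 10.45 tcp [ 0.5364 -0.0362  0.0589] rim 0.034 F [0.4 0.1 0.8] Tz world -0.048 vz -0.023 q6 -0.416
  ytick 84 [330. 172.] 0.0335 101.2 dial 0.003
cap tool angle cw from entry 52.7
capcentre [array([ 0.5359, -0.0363]), np.float64(-71.5181), np.float64(0.0202)]
```

step_arm(steps=[[[0, 0, 0.0005], [0, 0, 4]], [[0, 0, 0.0011], [0, 0, 8]], [[0, 0, 0.0011], [0, 0, 8]]])

```text
t: 10.7
tcp_pos: [0.5364, -0.0362, 0.0578]
tcp_rot: [-0.0, 0.639, 0.769, -0.0]
contact_force: [-0.4, -0.5, 0.5]
opening: 0.0534
gripper_force: 35.0
```

Run:
```python
from h import *
scr()
```

```text
t 10.75 tcp [ 0.5364 -0.0362  0.0578] rim 0.0329 F [-0.7 -0.6 -0.6] Tz world -0.023 vz -0.022 q6 -0.276
  ytick 84 [322. 172.] 0.0334 101.4 dial 0.0
cap tool angle cw from entry 60.7
capcentre [array([ 0.5359, -0.0363]), np.float64(-79.5783), np.float64(0.0201)]
```

step_arm(steps=[[[0, 0, 0.0006], [0, 0, 4]], [[0, 0, 0.0012], [0, 0, 8]], [[0, 0, 0.0018], [0, 0, 12]], [[0, 0, 0.0019], [0, 0, 14]], [[0, 0, 0.0019], [0, 0, 14]]])

```text
t: 11.17
tcp_pos: [0.5363, -0.0363, 0.0559]
tcp_rot: [-0.0, 0.728, 0.686, -0.0]
contact_force: [-1.6, 0.2, -0.2]
opening: 0.0531
gripper_force: 35.0
```

Run:
```python
from h import *
scr()
```

```text
t 11.2167 tcp [ 0.5363 -0.0363  0.0559] rim 0.031 F [-0.7 -0.5  0.2] Tz world 0.008 vz -0.004 q6 -0.032
  ytick 83 [309. 174.] 0.0335 100.5 dial 0.015
cap tool angle cw from entry 74.7
```

step_arm(steps=[[[0, 0, 0], [0, 0, 2]], [[0, 0, 0], [0, 0, 4]], [[0, 0, 0], [0, 0, 6]], [[0, 0, 0], [0, 0, 6]]])

```text
t: 11.55
tcp_pos: [0.5362, -0.0363, 0.0559]
tcp_rot: [-0.0, 0.763, 0.647, -0.0]
contact_force: [-0.6, -1.9, -0.6]
opening: 0.0532
gripper_force: 35.0
```

Run:
```python
from h import *
scr()
```

```text
t 11.6 tcp [ 0.5362 -0.0363  0.0559] rim 0.031 F [-0.5 -0.7  1.4] Tz world 0.105 vz -0.004 q6 0.074
  ytick 85 [308. 174.] 0.0334 95.7 dial 0.099
cap tool angle cw from entry 80.7
```

Dead stop reached: the dial follows the tool. I'll turn 6° more to about 0.2, the middle of the green band.

step_arm(steps=[[[0, 0, 0], [0, 0, 2]], [[0, 0, 0], [0, 0, 4]], [[0, 0, 0], [0, 0, 6]], [[0, 0, 0], [0, 0, 6]], [[0, 0, 0], [0, 0, 6]]])

```text
t: 12.02
tcp_pos: [0.5363, -0.0363, 0.0559]
tcp_rot: [-0.0, 0.795, 0.606, -0.0]
contact_force: [-0.5, -1.9, 0.5]
opening: 0.0531
gripper_force: 35.0
```

Run:
```python
from h import *
p=scr(); cv2.imwrite("pics/home.png",p["pixels"])
```

```text
t 12.0667 tcp [ 0.5363 -0.0363  0.0559] rim 0.031 F [-1.9 -1.5  0. ] Tz world 0.196 vz 0.012 q6 0.179
  ytick 83 [307. 174.] 0.0334 90.4 dial 0.191
cap tool angle cw from entry 86.8
```

View pics/home.png

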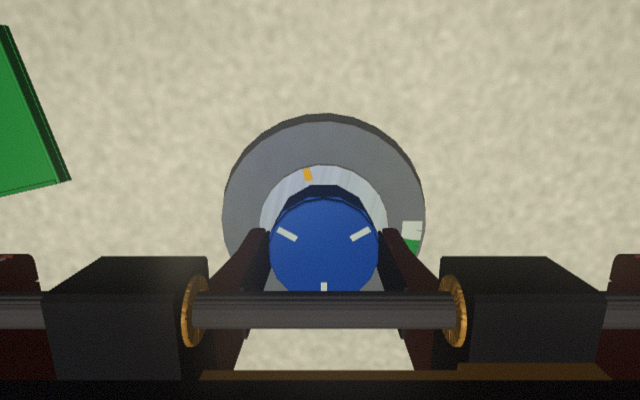

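The view shows the cap home at (324,245), the yellow tick turned to (307,174), and the scale at (412,235) with no pointer in the white. The dial reads 0.19 (green), the rim is at 31 mm, and the stop came at 1.30 rad. The cap is good, so it goes in the green tray. I'll unscrew along the same path.

step_arm(steps=[[[0, 0, 0], [0, 0, -6]], [[0, 0, 0], [0, 0, -12]], [[0, 0, -0.0009], [0, 0, -19]], [[0, 0, -0.0018], [0, 0, -26]], [[0, 0, -0.0028], [0, 0, -33]]])

```text
t: 12.48
tcp_pos: [0.5367, -0.036, 0.0588]
tcp_rot: [0.0, 0.589, 0.808, 0.0]
contact_force: [0.2, 0.5, -0.5]
opening: 0.0532
gripper_force: 35.0
```

step_arm(steps=[[[0, 0, -0.001], [0, 0, -7]], [[0, 0, -0.002], [0, 0, -14]], [[0, 0, -0.003], [0, 0, -21]], [[0, 0, -0.004], [0, 0, -28]], [[0, 0, -0.005], [0, 0, -35]]])

```text
t: 12.9
tcp_pos: [0.5367, -0.036, 0.0638]
tcp_rot: [0.0, 0.318, 0.948, 0.0]
contact_force: [0.4, 0.2, -1.2]
opening: 0.0534
gripper_force: 35.0
```

step_arm(steps=[[[0, 0, -0.0003], [0, 0, -6]], [[0, 0, -0.0003], [0, 0, -12]], [[0, 0, -0.0003], [0, 0, -18.8]], [[0, 0, -0.0003], [0, 0, -18.8]]])

```text
t: 13.23
tcp_pos: [0.5367, -0.036, 0.0641]
tcp_rot: [0.0, 0.16, 0.987, 0.0]
contact_force: [-0.6, 0.9, -1.1]
opening: 0.0529
gripper_force: 35.0
```

Run:
```python
from h import *
scr()
```

```text
t 13.2833 tcp [ 0.5366 -0.036   0.064 ] rim 0.0391 F [ 0.1 -0.5 -0.6] Tz world -0.044 vz 0.069 q6 -1.332
  ytick 80 [274. 197.] 0.0336 -138.3 dial -0.005
  ytick 79 [372. 197.] 0.0335 101.1 dial 0.005
cap tool angle cw from entry 0.2
capcentre [array([ 0.5363, -0.0362]), np.float64(-18.5002), np.float64(0.0201)]
```

step_arm(steps=[[[0, 0, -0.004], [0, 0, 0]], [[0, 0, -0.008], [0, 0, 0]], [[0, 0, -0.014], [0, 0, 0]], [[0, 0, -0.03], [0, 0, 0]], [[0, 0, -0.055], [0, 0, 0]]])

```text
t: 13.7
tcp_pos: [0.535, -0.036, 0.1184]
tcp_rot: [-0.002, 0.164, 0.987, -0.0]
contact_force: [1.3, -0.4, -0.2]
opening: 0.0535
gripper_force: 35.0
```

step_arm(steps=[[[0.015, 0.02, -0.005], [0, 0, 0]], [[0.035, 0.048, -0.01], [0, 0, 0]], [[0.057, 0.078, -0.01], [0, 0, 0]], [[0.079, 0.108, -0.01], [0, 0, 0]], [[0.1, 0.136, -0.01], [0, 0, 0]]])

```text
t: 14.12
tcp_pos: [0.4851, 0.1263, 0.13]
tcp_rot: [0.001, 0.164, 0.986, 0.0]
contact_force: [0.5, 0.1, -0.7]
opening: 0.053
gripper_force: 35.0
```

step_arm(steps=[[[0.02, 0.028, 0], [0, 0, 0]], [[0.035, 0.05, 0], [0, 0, 0]], [[0.035, 0.05, 0], [0, 0, 0]], [[0.035, 0.05, 0], [0, 0, 0]]])

```text
t: 14.45
tcp_pos: [0.4682, 0.1846, 0.1296]
tcp_rot: [0.0, 0.162, 0.987, 0.0]
contact_force: [0.3, -0.1, -0.3]
opening: 0.0534
gripper_force: 35.0
```

Run:
```python
from h import *
p=r.snapshot("wrist"); s=r.get_state(); print(s["t"],s["tcp_pos"],s["gripper_force"],s["opening"])
for d in r.look_for(p,"tray_pass"): print(d["conf"],d["at"],pix(p,d["at"]))
cv2.imwrite("pics/tray.png",p["pixels"])
t=r.snapshot("top")
im=t["pixels"].astype(int); m=(im[...,1]-im[...,2]>30)&(im[...,1]-im[...,0]>20); m[:190]=0;m[290:]=0;m[:,:230]=0;m[:,350:]=0
for a,c in blobs(m,300): print("green",a,c,atz(t,*c,.004))
```

```text
14.5 [0.46842632 0.18366233 0.12943636] 34.99994067940861 0.053293106647870486
0.74 [0.3398, 0.0775, 0.0021] [146.16037876  84.72703689]
0.56 [0.4405, 0.2606, 0.0046] [400.73035587 131.7215579 ]
```

View pics/tray.png

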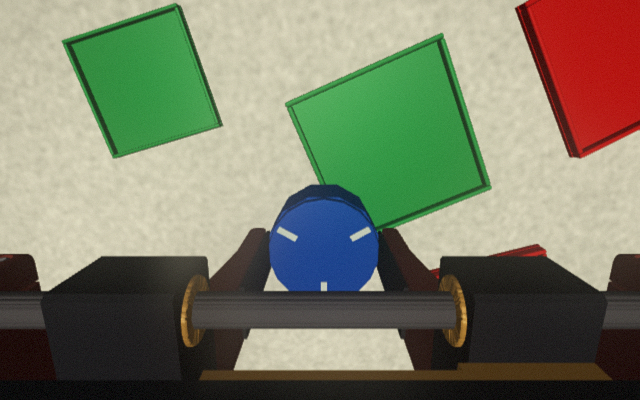

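The larger green tray has corners at (286,103), (442,36) and (490,188), with the smaller look-alike at (142,82).

Run:
```python
from h import *
p=r.snapshot("wrist")
A,B,C=[atz(p,*c,.014) for c in((286,103),(442,36),(490,188))]
print((A+C)/2,np.hypot(*(B-A)[:2]),np.hypot(*(C-B)[:2]))
c=(A+C)/2; print(move((c[0],c[1],.07)))
```

```text
[0.44888349 0.24628549 0.014     ] 0.12682436726187749 0.12572211125392846
(array([0.0395, 0.054 , 0.0592]), array([ 0.  ,  0.01, -0.  ]))
```

step_arm(steps=[[[0.02, 0.027, 0], [0, 0, 0]], [[0.0395, 0.054, 0.01], [0, 0, 0]], [[0.0395, 0.054, 0.035], [0, 0, 0]], [[0.0395, 0.054, 0.059], [0, 0, 0]], [[0.0395, 0.054, 0.059], [0, 0, 0]]])

```text
t: 15.07
tcp_pos: [0.4463, 0.2455, 0.0667]
tcp_rot: [-0.002, 0.163, 0.987, -0.002]
contact_force: [-0.4, -0.8, -0.6]
opening: 0.0531
gripper_force: 35.0
```

step_arm(steps=[[[0, 0, 0.012], [0, 0, 0]], [[0, 0, 0.024], [0, 0, 0]], [[0, 0, 0.034], [0, 0, 0]], [[0, 0, 0.036], [0, 0, 0]], [[0, 0, 0.036], [0, 0, 0]]])

```text
t: 15.48
tcp_pos: [0.4482, 0.2466, 0.0336]
tcp_rot: [-0.0, 0.163, 0.987, -0.0]
contact_force: [-0.4, -0.2, -0.6]
opening: 0.0531
gripper_force: 35.0
```

Run:
```python
from h import *
p=r.snapshot("wrist");s=r.get_state(); print(s["t"],s["tcp_pos"],s["contact_force"],s["gripper_force"])
```

```text
15.5333 [0.44849471 0.24689504 0.03403022] [ 0.26634516  0.16837832 -0.37916336] 34.99993714503944
```

step_arm(steps=[[[0, 0, 0.002], [0, 0, 0]], [[0, 0, 0.004], [0, 0, 0]], [[0, 0, 0.0047], [0, 0, 0]], [[0, 0, 0.0047], [0, 0, 0]]])

```text
t: 15.87
tcp_pos: [0.4484, 0.2472, 0.0294]
tcp_rot: [0.0, 0.163, 0.987, 0.0]
contact_force: [-0.8, 0.7, -1.1]
opening: 0.0531
gripper_force: 35.0
```

step_arm(steps=[[[0, 0, 0], [0, 0, 0]], [[0, 0, 0], [0, 0, 0]], [[0, 0, 0], [0, 0, 0]], [[0, 0, 0], [0, 0, 0]], [[0, 0, 0], [0, 0, 0]]], fingers=0.65)

```text
t: 16.28
tcp_pos: [0.4484, 0.2472, 0.0293]
tcp_rot: [0.0, 0.163, 0.987, 0.0]
contact_force: [-0.0, -0.3, 0.8]
opening: 0.0725
gripper_force: 0.0
```

Run:
```python
from h import *
p=r.snapshot("wrist");s=r.get_state(); print(s["t"],s["tcp_pos"],s["contact_force"],s["gripper_force"],s["opening"])
rep(p,s["tcp_pos"],.038,"w",.035)
```

```text
16.3333 [0.44842689 0.24721133 0.02933207] [ 0.57955986  0.54800497 -0.26641152] 0.0 0.07215764954758865
   117 [287.  233.3] [0.433  0.2339 0.038 ]
   121 [359.9 233.3] [0.4442 0.2668 0.038 ]
   54 [323.5 286. ] [0.4648 0.2415 0.038 ]
w centre [0.4473 0.2474 0.038 ] radii [0.0197 0.0197 0.0184] ang [-136.7   99.2  -18.7] phase mod120 -18.72
```

step_arm(steps=[[[0, 0, -0.015], [0, 0, 0]], [[0, 0, -0.045], [0, 0, 0]], [[0, 0, -0.085], [0, 0, 0]], [[0, 0, -0.12], [0, 0, 0]], [[0, 0, -0.15], [0, 0, 0]]])

```text
t: 16.75
tcp_pos: [0.4485, 0.2473, 0.1816]
tcp_rot: [0.0, 0.163, 0.987, 0.0]
contact_force: [2.2, 0.7, 0.5]
opening: 0.0726
gripper_force: 0.0
```

step_arm(steps=[[[0, 0, 0], [0, 0, 0]], [[0, 0, 0], [0, 0, 0]], [[0, 0, 0], [0, 0, 0]]])

```text
t: 17.0
tcp_pos: [0.4479, 0.2469, 0.1788]
tcp_rot: [-0.0, 0.163, 0.987, -0.0]
contact_force: [0.2, 0.3, -0.4]
opening: 0.0726
gripper_force: 0.0
```

Run:
```python
from h import *
p=r.snapshot("wrist");s=r.get_state(); print(s["t"],s["tcp_pos"],s["opening"]); rep(p,(.4473,.2474),.038,"w",.035)
cv2.imwrite("pics/end.png",p["pixels"])
```

```text
17.05 [0.44748871 0.24671786 0.17809687] 0.07249700186945185
   31 [304.5 176.9] [0.4327 0.2338 0.038 ]
   34 [343.2 177. ] [0.4439 0.2665 0.038 ]
   30 [324.  209.5] [0.467  0.2405 0.038 ]
w centre [0.4479 0.2469 0.038 ] radii [0.0201 0.0199 0.0201] ang [-139.1  101.4  -18.6] phase mod120 -18.74
```

View pics/end.png

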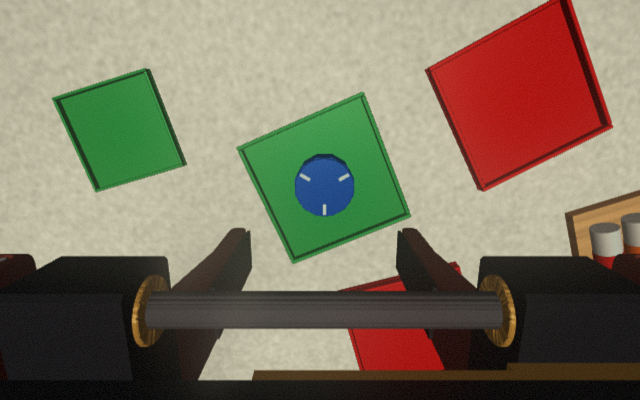

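The cap stands ticks up in the larger green tray at (324,185), and the gripper is clear of it. I'll hand the job in.

```bash
python3 -c "
from plant import r
print(r.close_job())"
```

```text
the job is handed in; nothing more can be done
None
```

The cap turned fully home on the gauge (stop at 1.30 rad, dial about 0.19, in the green band), was unscrewed and set ticks up in the larger green tray, and the job is handed in.

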